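# Clamp the drilled block on the workbench

### The job

Two identical push clamps with red levers are bolted to the bench, both open, and only one of them has an aluminium block lying in front of its plunger. Flip that clamp's lever over its high point until it snaps closed and the block is held against the clamp's fence. Leave the empty clamp open.

Things in the scene. Friction and masses are not known exactly. Their poses are not given: they have to be found in the camera images.
- work_clamp: Clamp with the block in it, bolted down at the left or right; the empty twin is on the other side. Base 165 x 80 x 12 mm, x = -55 to 110. Origin on the bench below the lever's pivot, x from lever to fence, z up. Two steel cheeks by the pivot, 64 mm high. Fence: wall at x = 98 to 110, top 42 mm high. A rubber-tipped plunger 26 mm high moves to +x as the lever turns and pushes the block.
- work_pivot (a point): Pivot of the work clamp's lever, 52 mm above the bench, axes like the clamp's. The lever turns about the y axis here, in the x-z plane: open it leans back to -x, and it swings up over the top and down to +x. It reaches 110 mm from the pivot: a flat steel bar, then from 44 to 110 mm a round red handle 18 mm thick.
- work_lever (a joint): Its angle, rad. 0: fully open on its stop, leaning back (-x) 30 deg from upright; it starts here. 0.52: upright; 2.0: closed on its stop, 85 deg forward. A spring resists the turn, most near 0.6 (about 0.5 N m, 5 to 7 N at the handle). High point 1.1 (33 deg forward of upright): let go before it, the lever springs back open; beyond about 1.25 it snaps closed by itself and stays.
- spare_lever (a joint): Angle of the empty clamp's lever, same meaning. It starts fully open (0) and must stay open. That clamp is identical and stands more than 0.2 m to the left or right of the work clamp.
- block: Loose aluminium block 40 (x) x 56 (y) x 24 (z) mm, four small dark holes in its top, about 0.15 kg, lying on the work clamp's base between plunger and fence, 2 to 6 mm short of the fence. Origin at the centre of its underside, axes like the clamp's. The closing clamp pushes it home, to x = 78 mm in the clamp's frame.
Mind the look-alikes: they are no part of the job. Leave any blue or green look-alike of the part that bears spare_lever alone.

How it is judged:
At the end, for the whole second after the job is handed in: The work clamp's lever is closed (beyond 1.85 of 2.0 rad), the block lies still and flat against the fence (its origin 76.5 to 82 mm along the clamp's x, within 15 mm of its centre line, tilted under 0.1 rad), and the empty clamp's lever is still open (under 0.5 rad) (value of joint work_lever above 1.85 rad and x of block in the frame of work_clamp between 0.0765 and 0.082 m and y of block in the frame of work_clamp between -0.015 and 0.015 m and angle between block's own z axis and vertical below 0.1 rad and linear speed of block below 0.02 m/s and value of joint spare_lever below 0.5 rad); the robot touches nothing.
It fails at once if the empty clamp's lever is swung past upright (0.7 rad) (value of joint spare_lever above 0.7 rad).
It also fails if it takes over 32 s, if anything falls off the work surface, if the arm or the gripper's body presses on something with over 40 N, if the wrist force passes 120 N, or if a joint passes its speed limit or range.

### The arm

A 6-joint arm with a two-finger parallel gripper is mounted at the origin on the work surface. World frame = base frame: x ahead of the robot, y to its left, z up, the work surface at z = 0. Lengths are in m, angles in rad, forces in N, time in s.
With the tool pointing down it reaches from about 0.25 to 0.725 m from the base axis. Payload 4 kg.
Tool frame: the origin (TCP) lies between the finger pads; the fingertips stand 11 mm ahead of it and the grasp point (between the pads) lies 8 mm behind it (bot.tip_extent is the distance from the TCP to the fingertips, in m); z points along the fingers, y is the line along which they close (so a half turn about z gives the same grasp; the last joint's range is limited). The gripper opens to 85 mm and grips with 20 to 120 N. Pads are 22 mm wide; open, the fingers measure 114 mm over their backs; the gripper's body (76 mm by 85 mm) begins 54 mm behind the grasp point. The pads swing forward as they close: fully open they stand 13 mm farther back than shut.
Start: joints at [1.188, 0.241, 0.005, 1.335, 0, 1.571], TCP at [0.187, 0.464, 0.242] pointing down, gripper open.
Joint ranges: [-2.72, 2.72], [-1.05, 1.87], [-1.09, 1.28], [-1.99, 2.15], [-1.42, 1.44], [-3.14, 3.14]. Speed limits (rad/s): [2.79, 2.79, 3.14, 3.14, 3.14, 3.14].

### API

Orientations are given as a unit quaternion [x, y, z, w].
In Python, from workcell import bot gives the robot as it stands. The module is installed in compiled form; this text tells all that it offers.
- The arm moves only by the tool drive_tool, never from a script. Its argument "rows" is a list of rows, each an object of numbers: "dx", "dy", "dz": the shift along the tool's x, y, z in units of 50 mm (1.0 is 50 mm); "wx", "wy", "wz": the turn, a rotation vector about the tool's x, y, z in units of 5 degrees (1.0 is 5 degrees); "hand": the finger opening in mm, from 0 to 85.4. A call has 1 to 20 rows; each row is the pose to reach, as a shift and turn from the pose commanded when the call began, along the tool's axes at that moment; what a row does not reach only later rows make up. A row lasts 1/10 s, in which the tool goes at most 50 mm and 8.59 degrees, less where a joint would pass 70% of its speed; a pose out of reach is approached as far as the arm can. A call with a gripper value outside its range is refused whole. The fingers move at their own pace and stop on an object; the grip force is fixed at half the most. Time passes only in rows, so rows that repeat a pose let the fingers close. It gives the time, the measured TCP pose, the force, the opening and the grip force at its end, in the units of the state.
- bot.get_obs(): the state, without advancing time (a new reading comes with each control period).
- bot.camera(name): name is "side" or "top" or "wrist"; returns the picture (420x560x3 uint8, red, green, blue); there is no depth.
- bot.get_calibration(name): a dict with "vfov" (degrees; the focal length in pixels is half the picture's height over the tangent of half this angle, whatever the lens; pixels are square), "cx", "cy" (the principal point, pixels), "k1" (the pictures are not rectified: a ray, as slopes to the right and down, at radius r is drawn at 1 + k1 r^2 times it, then the intrinsics apply), "origin" and "rotation" of the camera in the world; the wrist camera has in their place "mount" (4x4, takes a point from camera to tool coordinates, whose origin is the TCP and whose axes are the flange's). Camera axes: x right, y up, looking along -z (the intrinsics and any distortion apply to the point x, -y, -z); pixel columns grow to the right and rows downward; lengths in m; the calibration is good to about 2 mm. A picture is of the moment at which its call begins: read the wrist's pose just before it. get_calibration takes no time and is no camera call.
- bot.job_done(): hands the job in; it is judged then, once.
Trained networks look in the newest picture that a camera, given by its name, has taken for a name from the list of things; names that differ only in an ending like _2 or _b are one class to them, and where a whole thing is asked for, a point or a joint stands for the part that bears it (a point fixed in the world has none). Each returns a list of dicts, best first, with "score" (0 to 1); they miss things now and then, are a little off and sometimes report something else, mostly with a low value. They report only what shows in the picture. A call takes as long as a camera call. They do not tell look-alikes from the thing itself.
- bot.look_for(camera, thing): "extent" ([centre column, centre row, width, height] in pixels, round what is visible of it).
- bot.outline_of(camera, thing): "region" (420x560 bool, what is visible of it) and "extent" ([centre column, centre row, width, height] in pixels, round what is visible of it).
The state is a dict: "clock": time; "joint_pos": joint angles; "joint_vel": joint speeds; "tau": joint torques, N m; "eef_pos": TCP position; "tool_rot": TCP orientation; "ft_force": force on the tool from outside, world axes, zero at the start; "ft_torque": the same for the moment, N m; "grip_width": finger opening in m; "grasp_force": force on a finger pad.
Only numpy, scipy, OpenCV 4.12 (cv2) and the standard library are available. Lean on these libraries where they do the work, as an engineer would, in place of code of your own. Each camera call takes 0.05 s, during which the arm holds its last target. There are 200 camera calls.

## Working session

There is one attempt and no reset: what is moved stays moved. The work goes in short steps, Python scripts to look and compute and a tool call to move; the robot and the scene stay as the last step left them, time stands still between calls to the robot, and variables do not carry over. Pictures are saved under pics/ and viewed, at most 10 in all, crops included, and the job is handed in when it is done.

Besides the shell and the picture viewer there is one more tool, called after ">>>" as name(argument=value, ...) on one line, values as JSON. drive_tool: Moves the arm, as the interface text tells. Its arguments: {"type":"object","properties":{"rows":{"type":"array","items":{"type":"object","properties":{"dx":{"type":"number"},"dy":{"type":"number"},"dz":{"type":"number"},"wx":{"type":"number"},"wy":{"type":"number"},"wz":{"type":"number"},"hand":{"type":"number"}}}}},"required":["rows"]}

```bash
mkdir -p pics; python3 - <<'E'
from workcell import bot
import cv2,numpy as np
for n in ("top","side"):
    im=bot.camera(n); cv2.imwrite(f"pics/{n}0.png",im[:,:,::-1])
    c=bot.get_calibration(n); print(n,c)
    for t in ("block","work_clamp","work_lever","spare_lever"):
        print(t,[(round(d["score"],2),np.round(d["extent"]).tolist()) for d in bot.look_for(n,t)])
o=bot.get_obs(); print(o["clock"],o["eef_pos"],o["tool_rot"])
E
```

```text
top {'vfov': 53.32059648098293, 'cx': 278.37499707843875, 'cy': 209.99637740289347, 'k1': -0.04079979170508724, 'origin': array([ 0.29850299, -0.15752462,  1.1596663 ]), 'rotation': array([ 0.05490378, -0.0607381 , -0.70085834,  0.70858595])}
block [(0.72, [150.0, 149.0, 25.0, 18.0]), (0.34, [153.0, 163.0, 38.0, 62.0])]
work_clamp [(0.77, [152.0, 164.0, 38.0, 66.0])]
work_lever [(0.58, [146.0, 176.0, 15.0, 17.0])]
spare_lever [(0.54, [149.0, 276.0, 19.0, 31.0]), (0.51, [271.0, 185.0, 14.0, 20.0]), (0.51, [417.0, 264.0, 11.0, 25.0]), (0.43, [276.0, 272.0, 13.0, 28.0])]
side {'vfov': 45.905665602302086, 'cx': 279.94489791405, 'cy': 211.62220752390203, 'k1': -0.15358890446524348, 'origin': array([ 0.32322591, -1.25613995,  0.89045753]), 'rotation': array([ 0.44541936, -0.03784959, -0.0694401 ,  0.89182233])}
block [(0.65, [308.0, 153.0, 20.0, 16.0])]
work_clamp [(0.75, [296.0, 150.0, 51.0, 42.0])]
work_lever [(0.42, [281.0, 137.0, 18.0, 19.0])]
spare_lever [(0.72, [231.0, 304.0, 38.0, 48.0]), (0.69, [201.0, 146.0, 24.0, 28.0]), (0.65, [291.0, 193.0, 21.0, 29.0]), (0.65, [213.0, 205.0, 31.0, 37.0])]
0.5 [0.1867705  0.46381335 0.24230024] [1.90234214e-01 9.81738735e-01 6.03190165e-06 1.25806197e-05]
```

View pics/top0.png

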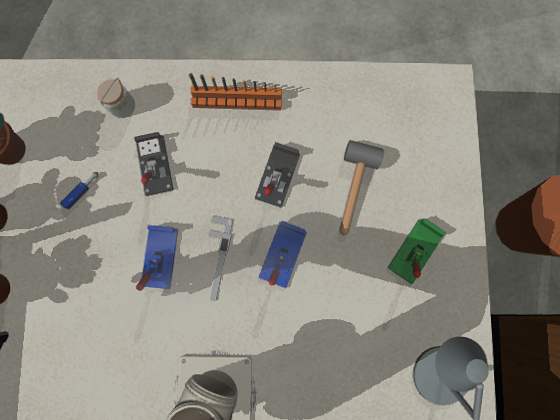

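View pics/side0.png

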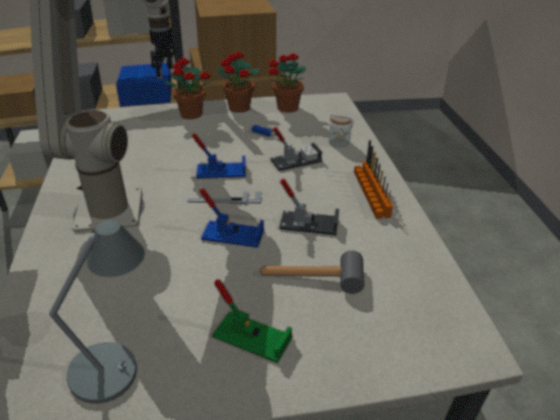

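The top view shows the work clamp (dark, block with holes) at about (152,164), with the fence at the top near (150,135) and the red handle at (146,178). The empty dark twin is at (277,175). The side view agrees: work clamp at (296,150), twin at (309,215).

```bash
cat > h.py <<'E'
from workcell import bot
import cv2,numpy as np
from scipy.spatial.transform import Rotation as R
def cam(n):
    c=bot.get_calibration(n); f=210/np.tan(np.radians(c["vfov"]/2))
    if "mount" in c:
        o=bot.get_obs(); T=np.eye(4); T[:3,:3]=R.from_quat(o["tool_rot"]).as_matrix(); T[:3,3]=o["eef_pos"]
        T=T@np.array(c["mount"]); Rm,t=T[:3,:3],T[:3,3]
    else:
        q=np.array(c["rotation"]); Rm=R.from_quat(q).as_matrix() if q.size==4 else q; t=c["origin"]
    K=np.array([[f,0,c["cx"]],[0,f,c["cy"]],[0,0,1]]); return K,np.array([c["k1"],0,0,0.]),Rm@np.diag([1,-1,-1]),t
def plane(C,uv,z):
    K,d,Rm,t=C
    p=cv2.undistortPoints(np.array(uv,float).reshape(-1,1,2),K,d).reshape(-1,2)
    r=np.c_[p,np.ones(len(p))]@Rm.T
    return t+r*((z-t[2])/r[:,2])[:,None]
def proj(C,P):
    K,d,Rm,t=C
    return cv2.projectPoints(np.array(P,float),cv2.Rodrigues(Rm.T)[0],-Rm.T@t,K,d)[0].reshape(-1,2)
E
python3 - <<'E'
from h import *
C=cam("top"); im=bot.camera("top")
print(plane(C,[[150,149]],.036))
r=bot.outline_of("top","work_clamp")[0]["region"]
b=cv2.minAreaRect(np.argwhere(r)[:,::-1].astype(np.float32)); print(b)
print(plane(C,cv2.boxPoints(b),.012))
rb=bot.outline_of("top","block")[0]["region"]; b=cv2.minAreaRect(np.argwhere(rb)[:,::-1].astype(np.float32)); print(b, plane(C,[b[0]],.036))
S=cam("side"); print(plane(S,[[308,153]],.03))
print(bot.get_calibration("wrist"))
cv2.imwrite("pics/crop.png",cv2.resize(im[120:210,110:220],None,fx=7,fy=6.6,interpolation=cv2.INTER_CUBIC)[:,:,::-1])
E
```

```text
[[0.6528139 0.194787  0.036    ]]
((153.25601196289062, 163.4080047607422), (61.536598205566406, 29.1583309173584), 79.69515228271484)
[[0.69957287 0.25282265 0.012     ]
 [0.71599255 0.17090535 0.012     ]
 [0.53846048 0.12958014 0.012     ]
 [0.52266061 0.20942274 0.012     ]]
((149.83531188964844, 147.7588348388672), (15.944390296936035, 20.608394622802734), 77.47119140625) [[0.65641952 0.19548105 0.036     ]]
[[0.65716601 0.1926011  0.03      ]]
{'vfov': 63.94481878652691, 'cx': 275.6836349072331, 'cy': 212.23303804338687, 'k1': -0.07609120815310445, 'mount': array([[ 8.57099521e-04,  9.52463761e-01,  3.04650702e-01,
         7.74957057e-02],
       [ 9.99999505e-01, -9.70174565e-04,  2.19782913e-04,
         1.20152263e-03],
       [ 5.04899622e-04,  3.04650363e-01, -9.52464121e-01,
        -1.31717662e-01],
       [ 0.00000000e+00,  0.00000000e+00,  0.00000000e+00,
         1.00000000e+00]])}
```

>>> drive_tool(rows=[{"dx":-7.94,"dy":-3.44,"wz":-7.05,"hand":0},{"dx":-7.94,"dy":-3.44,"wz":-7.05,"hand":0},{"dx":-7.94,"dy":-3.44,"wz":-7.05,"hand":0},{"dx":-7.94,"dy":-3.44,"wz":-7.05,"hand":0},{"dx":-7.94,"dy":-3.44,"wz":-7.05,"hand":0},{"dx":-7.94,"dy":-3.44,"wz":-7.05,"hand":0},{"dx":-7.94,"dy":-3.44,"wz":-7.05,"hand":0},{"dx":-7.94,"dy":-3.44,"wz":-7.05,"hand":0},{"dx":-7.94,"dy":-3.44,"wz":-7.05,"hand":0},{"dx":-7.94,"dy":-3.44,"wz":-7.05,"hand":0},{"dx":-7.94,"dy":-3.44,"wz":-7.05,"hand":0},{"dx":-7.94,"dy":-3.44,"wz":-7.05,"hand":0},{"dx":-7.94,"dy":-3.44,"wz":-7.05,"hand":0},{"dx":-7.94,"dy":-3.44,"wz":-7.05,"hand":0}])

```text
invalid input at $.rows[0]: expected keys dx, dy, dz, wx, wy, wz, hand
```

```bash
python3 - <<'E'
from h import *
C=cam("wrist"); im=bot.camera("wrist"); o=bot.get_obs(); print(o["clock"],o["joint_pos"],o["eef_pos"],R.from_quat(o["tool_rot"]).as_matrix()[:,0],o["ft_force"],o["grip_width"])
for t in ("block","work_clamp","work_lever"):
    for d in bot.outline_of("wrist",t)[:2]:
        b=cv2.minAreaRect(np.argwhere(d["region"])[:,::-1].astype(np.float32)); print(t,d["score"],d["extent"],b)
        print(plane(C,[b[0]],.036))
cv2.imwrite("pics/w1.png",im[:,:,::-1])
E
```

```text
0.7 [1.18798242e+00 2.40531720e-01 5.00199842e-03 1.33519904e+00
 1.45753137e-05 1.57080897e+00] [0.18676241 0.46381089 0.24234137] [-9.27612502e-01  3.73543900e-01  1.45761679e-05] [-0.84699756 -0.07123014  0.26330156] 0.08538123728711415
```

View pics/w1.png

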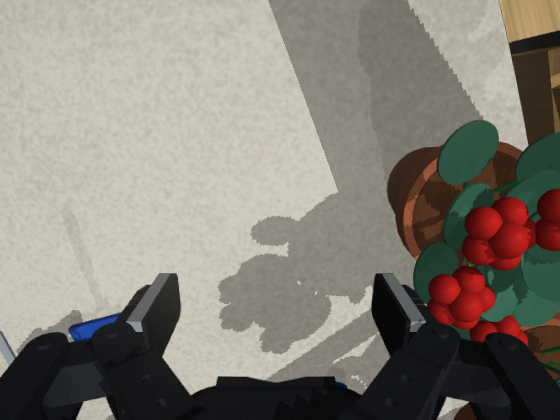

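The wrist view shows only bench and, on the right, a potted plant at about (480,230). My move goes left, away from it.

>>> drive_tool(rows=[{"dx":-7.94,"dy":-3.44,"dz":0,"wx":0,"wy":0,"wz":-7.05,"hand":0},{"dx":-7.94,"dy":-3.44,"dz":0,"wx":0,"wy":0,"wz":-7.05,"hand":0},{"dx":-7.94,"dy":-3.44,"dz":0,"wx":0,"wy":0,"wz":-7.05,"hand":0},{"dx":-7.94,"dy":-3.44,"dz":0,"wx":0,"wy":0,"wz":-7.05,"hand":0},{"dx":-7.94,"dy":-3.44,"dz":0,"wx":0,"wy":0,"wz":-7.05,"hand":0},{"dx":-7.94,"dy":-3.44,"dz":0,"wx":0,"wy":0,"wz":-7.05,"hand":0},{"dx":-7.94,"dy":-3.44,"dz":0,"wx":0,"wy":0,"wz":-7.05,"hand":0},{"dx":-7.94,"dy":-3.44,"dz":0,"wx":0,"wy":0,"wz":-7.05,"hand":0},{"dx":-7.94,"dy":-3.44,"dz":0,"wx":0,"wy":0,"wz":-7.05,"hand":0},{"dx":-7.94,"dy":-3.44,"dz":0,"wx":0,"wy":0,"wz":-7.05,"hand":0},{"dx":-7.94,"dy":-3.44,"dz":0,"wx":0,"wy":0,"wz":-7.05,"hand":0},{"dx":-7.94,"dy":-3.44,"dz":0,"wx":0,"wy":0,"wz":-7.05,"hand":0},{"dx":-7.94,"dy":-3.44,"dz":0,"wx":0,"wy":0,"wz":-7.05,"hand":0},{"dx":-7.94,"dy":-3.44,"dz":0,"wx":0,"wy":0,"wz":-7.05,"hand":0},{"dx":-7.94,"dy":-3.44,"dz":0,"wx":0,"wy":0,"wz":-7.05,"hand":0}])

```text
clock: 2.35
eef_pos: [0.4901, 0.157, 0.2425]
tool_rot: [-0.117, 0.993, 0.0, 0.0]
ft_force: [0.6, -0.6, 1.0]
grip_width: 0.0001
grasp_force: 0.0
```

```bash
python3 - <<'E'
from h import *
C=cam("wrist"); im=bot.camera("wrist"); o=bot.get_obs(); print(o["clock"],o["joint_pos"],o["eef_pos"],R.from_quat(o["tool_rot"]).as_matrix()[:,0],o["ft_force"],o["grip_width"])
# model overlay of estimated clamp
a=np.radians(13.3);c,s=np.cos(a),np.sin(a);M=np.array([[c,-s,0],[s,c,0],[0,0,1]]);t=np.array([.583,.178,0])
w=lambda P:np.array(P)@M.T+t
base=w([[-.055,-.04,.012],[.11,-.04,.012],[.11,.04,.012],[-.055,.04,.012]])
fen=w([[.098,-.04,.042],[.11,-.04,.042],[.11,.04,.042],[.098,.04,.042]])
lev=w([[-.022,0,.0901],[-.055,0,.147]]); blk=w([[x,y,.036] for x,y in((.054,-.028),(.094,-.028),(.094,.028),(.054,.028))])
out=[]
for n,box in (("top",(105,215,100,220)),("side",(240,360,105,195)),("wrist",None)):
    im=bot.camera(n); C=cam(n); k=6 if box else 1
    x0,x1,y0,y1=box or (0,560,0,420)
    v=cv2.resize(im[y0:y1,x0:x1],None,fx=k,fy=k,interpolation=cv2.INTER_CUBIC)[:,:,::-1].copy()
    for P,col in((base,(0,255,255)),(fen,(255,255,0)),(lev,(0,255,0)),(blk,(255,0,255))):
        cv2.polylines(v,[np.int32((proj(C,P)-[x0,y0]+.5)*k)],len(P)>2,col,1)
    cv2.imwrite(f"pics/{n}2.png",v[:600,:800])
a=cv2.imread("pics/top2.png");b=cv2.imread("pics/side2.png")
H=500;m=np.hstack([cv2.resize(q,(int(q.shape[1]*H/q.shape[0]*.7),int(H*.7))) for q in(a,b)]);print(m.shape)
cv2.imwrite("pics/both2.png",m[:, :800])
E
```

```text
2.4 [3.09627710e-01 2.69561788e-01 4.39558741e-02 1.34486015e+00
 5.21018629e-05 7.53987334e-02] [0.49028787 0.15686746 0.2425281 ] [-9.72693529e-01 -2.32093069e-01 -3.25395835e-04] [-0.01386186  0.01750856  0.79203589] -4.854786026924335e-05
(350, 851, 3)
```

View pics/both2.png

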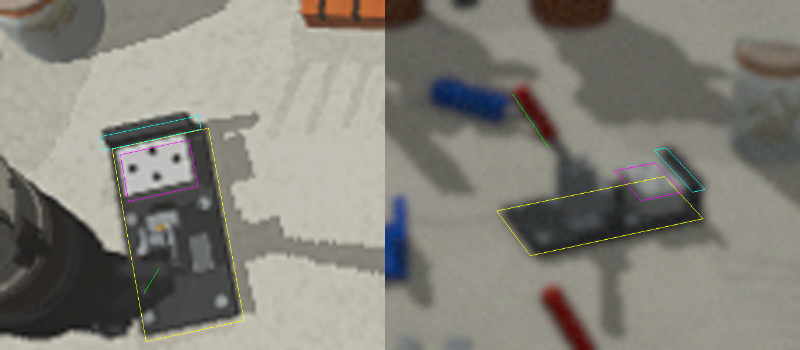

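View pics/wrist2.png

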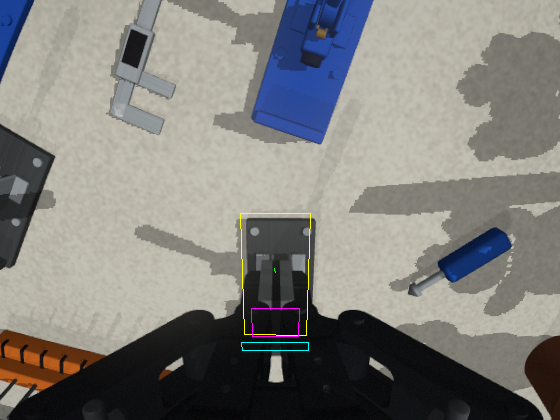

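Both overlays match the clamp to about 5 mm: base rear edge at (275,218) in the wrist view, block and fence on their outlines in the top view. The fingers are aligned laterally, so I descend behind the lever and push.

>>> drive_tool(rows=[{"dx":0,"dy":0,"dz":0.8,"wx":0,"wy":0,"wz":0,"hand":0},{"dx":0,"dy":0,"dz":1.6,"wx":0,"wy":0,"wz":0,"hand":0},{"dx":0,"dy":0,"dz":2.4,"wx":0,"wy":0,"wz":0,"hand":0},{"dx":0,"dy":0,"dz":2.4,"wx":0,"wy":0,"wz":0,"hand":0},{"dx":0,"dy":0,"dz":2.4,"wx":0,"wy":0,"wz":0,"hand":0}])

```text
clock: 3.05
eef_pos: [0.4905, 0.1559, 0.1225]
tool_rot: [-0.116, 0.993, -0.0, -0.001]
ft_force: [0.7, 0.9, 0.3]
grip_width: 0.0002
grasp_force: 0.0
```

>>> drive_tool(rows=[{"dx":-0.3,"dy":0,"dz":0,"wx":0,"wy":0,"wz":0,"hand":0},{"dx":-0.6,"dy":0,"dz":0,"wx":0,"wy":0,"wz":0,"hand":0},{"dx":-0.8,"dy":0,"dz":0,"wx":0,"wy":0,"wz":0,"hand":0},{"dx":-1.0,"dy":0,"dz":0,"wx":0,"wy":0,"wz":0,"hand":0},{"dx":-1.2,"dy":0,"dz":0,"wx":0,"wy":0,"wz":0,"hand":0},{"dx":-1.4,"dy":0,"dz":0,"wx":0,"wy":0,"wz":0,"hand":0},{"dx":-1.6,"dy":0,"dz":0,"wx":0,"wy":0,"wz":0,"hand":0},{"dx":-1.8,"dy":0,"dz":0,"wx":0,"wy":0,"wz":0,"hand":0},{"dx":-1.8,"dy":0,"dz":0,"wx":0,"wy":0,"wz":0,"hand":0}])

```text
clock: 3.95
eef_pos: [0.5777, 0.1767, 0.1216]
tool_rot: [-0.116, 0.993, -0.0, -0.002]
ft_force: [-7.0, -0.9, 2.5]
grip_width: 0.0
grasp_force: 3.7
```

```bash
python3 - <<'E'
from h import *
a=bot.camera("side")[105:195,240:360]; b=bot.camera("wrist")
cv2.imwrite("pics/s3.png",np.hstack([cv2.resize(a,(400,300)),cv2.resize(b,(400,300))])[:,:,::-1]); print(bot.get_obs()["ft_force"])
E
```

```text
[-6.80764225 -0.93508985  1.63177211]
```

View pics/s3.png

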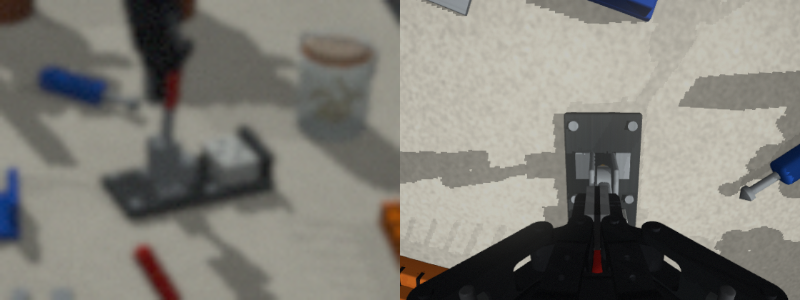

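The lever is now near upright (red handle at (172,90) in the left panel) and pressed by the fingers with about 7 N, well centred. I keep pushing.

>>> drive_tool(rows=[{"dx":-0.2,"dy":0,"dz":0,"wx":0,"wy":0,"wz":0,"hand":0},{"dx":-0.4,"dy":0,"dz":0,"wx":0,"wy":0,"wz":0,"hand":0},{"dx":-0.6,"dy":0,"dz":0,"wx":0,"wy":0,"wz":0,"hand":0},{"dx":-0.8,"dy":0,"dz":0,"wx":0,"wy":0,"wz":0,"hand":0},{"dx":-1.0,"dy":0,"dz":0,"wx":0,"wy":0,"wz":0,"hand":0},{"dx":-1.2,"dy":0,"dz":0,"wx":0,"wy":0,"wz":0,"hand":0},{"dx":-1.4,"dy":0,"dz":0,"wx":0,"wy":0,"wz":0,"hand":0},{"dx":-1.5,"dy":0,"dz":0,"wx":0,"wy":0,"wz":0,"hand":0},{"dx":-1.5,"dy":0,"dz":0,"wx":0,"wy":0,"wz":0,"hand":0},{"dx":-1.5,"dy":0,"dz":0,"wx":0,"wy":0,"wz":0,"hand":0}])

```text
clock: 5.05
eef_pos: [0.6515, 0.194, 0.1222]
tool_rot: [-0.116, 0.993, -0.0, 0.0]
ft_force: [0.2, -0.3, -0.2]
grip_width: -0.0002
grasp_force: 0.0
```

>>> drive_tool(rows=[{"dx":0.5,"dy":0,"dz":-0.4,"wx":0,"wy":0,"wz":0,"hand":0},{"dx":1.0,"dy":0,"dz":-1.2,"wx":0,"wy":0,"wz":0,"hand":0},{"dx":1.8,"dy":0,"dz":-2.0,"wx":0,"wy":0,"wz":0,"hand":0},{"dx":2.6,"dy":0,"dz":-2.8,"wx":0,"wy":0,"wz":0,"hand":0},{"dx":3.4,"dy":0,"dz":-3,"wx":0,"wy":0,"wz":0,"hand":0},{"dx":4,"dy":0,"dz":-3,"wx":0,"wy":0,"wz":0,"hand":0},{"dx":4,"dy":0,"dz":-3,"wx":0,"wy":0,"wz":0,"hand":0},{"dx":4,"dy":0,"dz":-3,"wx":0,"wy":0,"wz":0,"hand":0}])

```text
clock: 5.85
eef_pos: [0.4564, 0.1479, 0.2732]
tool_rot: [-0.116, 0.993, 0.0, 0.001]
ft_force: [0.2, -0.5, -0.1]
grip_width: 0.0002
grasp_force: 0.0
```

```bash
python3 - <<'E'
from h import *
a=bot.camera("side")[105:255,220:420]; b=bot.camera("top")[100:250,110:310]
cv2.imwrite("pics/s4.png",np.hstack([cv2.resize(q,(400,300),interpolation=cv2.INTER_CUBIC) for q in(a,b)])[:,:,::-1]); print(bot.get_obs()["ft_force"])
E
```

```text
[ 0.17541353  0.5075935  -0.24686848]
```

View pics/s4.png

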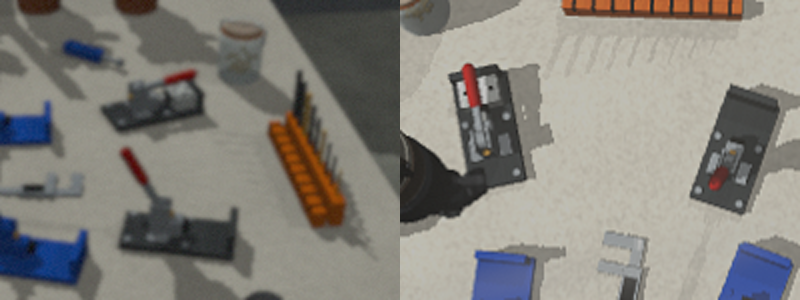

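The lever now lies forward over the block, with its red tip at (195,73) in the left panel, and the empty twin's lever still leans back. I'll check the tip against the model for the closed angle before handing in.

```bash
python3 - <<'E'
from h import *
a=np.radians(13.0);c,s=np.cos(a),np.sin(a);t=np.array([.588,.180,0])
for n in("side","top"):
    im=bot.camera(n).astype(int); C=cam(n)
    m=(im[...,0]>90)&(im[...,0]>2.2*im[...,1])&(im[...,0]>2.2*im[...,2])
    x0,x1,y0,y1=(285,330,130,155) if n=="side" else (130,170,125,170)
    p=np.argwhere(m[y0:y1,x0:x1])[:,::-1]+[x0,y0]; print(n,len(p),"centre",p.mean(0),p.min(0),p.max(0))
    for th in(1.6,1.8,1.9,2.0):
        q=th-np.radians(30); P=[[t[0]+c*r*np.sin(q),t[1]+s*r*np.sin(q),.052+r*np.cos(q)] for r in(.077,.11)]
        print(th,proj(C,P).round(1).tolist())
E
```

```text
side 28 centre [309.60714286 142.96428571] [303 141] [316 145]
1.6 [[307.6, 137.7], [315.6, 132.1]]
1.8 [[309.0, 141.1], [317.5, 137.0]]
1.9 [[309.4, 142.9], [318.1, 139.6]]
2.0 [[309.6, 144.8], [318.3, 142.3]]
top 107 centre [145.05607477 142.07476636] [141 132] [149 152]
1.6 [[144.1, 142.5], [140.6, 130.4]]
1.8 [[145.4, 142.2], [142.4, 130.1]]
1.9 [[146.1, 142.4], [143.5, 130.6]]
2.0 [[146.9, 142.9], [144.6, 131.4]]
```

```bash
python3 -c "
from workcell import bot
print(bot.job_done())"
```

```text
the job is handed in; nothing more can be done
None
```

I flipped the work clamp's lever over until it snapped closed. In the last pictures it sits at about 2.0 rad, the block appears to be against the fence, and the empty clamp's lever is still open. I handed the job in, but the hand-in returned no verdict.

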